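# Pack out a glass cell in the cell clamp and hold it shut

### The job

The glass cell standing against the end stop of the clamp is too thin for the clamp's short-stroke jaw. Stand spacer blocks upright in the channel between the cell and the jaw, side by side, until no further one will go in (leave any spare one standing on the worktop), then push the sprung jaw by its black grip until you feel it nip the stack tight against the stop, without pressing harder than the glass can bear (60 N). Finish holding it like that: the program ends while the robot is still pushing the jaw closed, with the blue cap, battery and timer left undisturbed.

Things in the scene. Friction and masses are not known exactly. Their poses are not given: they have to be found in the camera images.
- clamp_base: Fixed clamp. Base plate 84 (x) x 210 (y) x 10 mm thick, y = -92 to +118. Origin: on its underside, on the channel's centre line, below the face of the open jaw; +y runs along the channel to the end stop, z up. Channel floor: z = 10 mm. Two rails beside it, y = 4 to 118 mm, stand 12 mm above the floor, 44 mm apart inside; a spacer's 40 mm width (its x) goes between them.
- end_stop: Fixed steel stop across the channel, 42 (x) x 14 (y) x 43 mm high; its place along the channel differs each time. Origin: at the channel floor, centre of the inner face that looks to the jaw (-y); axes parallel to the clamp's. Free gap between open jaw and cell = y of this origin in the clamp's frame minus 13 mm: 46 to 74 mm, so two or three spacers.
- glass_cell: Clear glass cell, 13 mm thick (its x), 30 mm wide (y), 45 mm high, 30 g, standing loose in the channel with a broad face against the end stop (within 1 mm), its thickness along the channel. Origin: centre of its underside. It stays where it is.
- jaw (a joint): Slide of the jaw, m: 0 = open (where its spring holds it), grows as it moves along the clamp's +y to the stack; hard stop at 0.025. The spring pushes back with 2.8 N at 0 to 4.8 N at 0.025, so it opens when let go. On the stack it stops and the force rises steeply; if it runs to 0.025 with nothing nipped, a spacer is missing.
- jaw_face (a point): Centre of the jaw's pressing face, 22 mm above the channel floor. The jaw block is 42 (x) x 16 (y) mm, its top 54 mm above the worktop.
- jaw_grip (a point): Point in the jaw's upright black grip, a square post 14 x 14 mm, 68 mm behind the jaw's face; the point is 82 mm above the worktop, 18 mm below the post's top. Push it along the clamp's +y, gripped across y or from behind.
- spacer_0: Aluminium spacer block, one of three alike, standing loose on the worktop: body 40 (x) x 18 (y, its thickness) x 48 mm high; on its middle a steel lift tab 18 (x) x 8 (y) mm, up to 78 mm above the foot. 65 to 125 g. Origin: centre of the underside; z up. Grip the tab across its 18 mm width (along x), so that the fingers clear the neighbours in the stack.
- spacer_1: Aluminium spacer block, one of three alike, standing loose on the worktop: body 40 (x) x 18 (y, its thickness) x 48 mm high; on its middle a steel lift tab 18 (x) x 8 (y) mm, up to 78 mm above the foot. 65 to 125 g. Origin: centre of the underside; z up. Grip the tab across its 18 mm width (along x), so that the fingers clear the neighbours in the stack.
- spacer_2: Aluminium spacer block, one of three alike, standing loose on the worktop: body 40 (x) x 18 (y, its thickness) x 48 mm high; on its middle a steel lift tab 18 (x) x 8 (y) mm, up to 78 mm above the foot. 65 to 125 g. Origin: centre of the underside; z up. Grip the tab across its 18 mm width (along x), so that the fingers clear the neighbours in the stack.
- analyser: The big white bench instrument behind the work, fixed: front face upright at about x = 0.57 m, y = -0.45 to 0.23 m, about 0.28 m high. Keep the gripper and wrist clear: move across in straight lines, not in wide arcs. A small key sticks out of its door at x = 0.54, y = -0.16, z = 0.21 m. Not to be handled.
- blue_cap: Blue screw cap, 39 mm wide, 17 mm high, on the worktop. Bystander, to be left where it is. Origin: centre of its underside.
- battery: Round battery cell standing on end, 15 mm wide, 50 mm high, on the worktop. Bystander, to be left where it is. Origin: centre of its underside.
- timer: Square white lab timer, 62 x 62 x 18 mm, on the worktop. Bystander, to be left where it is. Origin: centre of its underside.
Mind the look-alikes: they are no part of the job. What is shaped like the spacer_1 but green is not meant.

How it is judged:
On the way, in this order (a step that is already met when the one before it is completed fails the run):
1. a spacer stands in the channel, released ((((angle between spacer_0's own z axis and vertical below 0.1 rad and x of spacer_0 in the frame of clamp_base between -0.006 and 0.006 m and y of spacer_0 in the frame of clamp_base between 0.005 and 0.085 m and z of spacer_0 in the frame of clamp_base below 0.0125 m and angle between the y axis of spacer_0 and the y axis of clamp_base, either way round below 0.12 rad) and contact force between the fingers and spacer_0 below 0.3 N) or ((angle between spacer_1's own z axis and vertical below 0.1 rad and x of spacer_1 in the frame of clamp_base between -0.006 and 0.006 m and y of spacer_1 in the frame of clamp_base between 0.005 and 0.085 m and z of spacer_1 in the frame of clamp_base below 0.0125 m and angle between the y axis of spacer_1 and the y axis of clamp_base, either way round below 0.12 rad) and contact force between the fingers and spacer_1 below 0.3 N) or ((angle between spacer_2's own z axis and vertical below 0.1 rad and x of spacer_2 in the frame of clamp_base between -0.006 and 0.006 m and y of spacer_2 in the frame of clamp_base between 0.005 and 0.085 m and z of spacer_2 in the frame of clamp_base below 0.0125 m and angle between the y axis of spacer_2 and the y axis of clamp_base, either way round below 0.12 rad) and contact force between the fingers and spacer_2 below 0.3 N))), for 0.2 s.
2. two spacers stand in the channel, released (((((angle between spacer_0's own z axis and vertical below 0.1 rad and x of spacer_0 in the frame of clamp_base between -0.006 and 0.006 m and y of spacer_0 in the frame of clamp_base between 0.005 and 0.085 m and z of spacer_0 in the frame of clamp_base below 0.0125 m and angle between the y axis of spacer_0 and the y axis of clamp_base, either way round below 0.12 rad) and contact force between the fingers and spacer_0 below 0.3 N) and ((angle between spacer_1's own z axis and vertical below 0.1 rad and x of spacer_1 in the frame of clamp_base between -0.006 and 0.006 m and y of spacer_1 in the frame of clamp_base between 0.005 and 0.085 m and z of spacer_1 in the frame of clamp_base below 0.0125 m and angle between the y axis of spacer_1 and the y axis of clamp_base, either way round below 0.12 rad) and contact force between the fingers and spacer_1 below 0.3 N)) or (((angle between spacer_0's own z axis and vertical below 0.1 rad and x of spacer_0 in the frame of clamp_base between -0.006 and 0.006 m and y of spacer_0 in the frame of clamp_base between 0.005 and 0.085 m and z of spacer_0 in the frame of clamp_base below 0.0125 m and angle between the y axis of spacer_0 and the y axis of clamp_base, either way round below 0.12 rad) and contact force between the fingers and spacer_0 below 0.3 N) and ((angle between spacer_2's own z axis and vertical below 0.1 rad and x of spacer_2 in the frame of clamp_base between -0.006 and 0.006 m and y of spacer_2 in the frame of clamp_base between 0.005 and 0.085 m and z of spacer_2 in the frame of clamp_base below 0.0125 m and angle between the y axis of spacer_2 and the y axis of clamp_base, either way round below 0.12 rad) and contact force between the fingers and spacer_2 below 0.3 N)) or (((angle between spacer_1's own z axis and vertical below 0.1 rad and x of spacer_1 in the frame of clamp_base between -0.006 and 0.006 m and y of spacer_1 in the frame of clamp_base between 0.005 and 0.085 m and z of spacer_1 in the frame of clamp_base below 0.0125 m and angle between the y axis of spacer_1 and the y axis of clamp_base, either way round below 0.12 rad) and contact force between the fingers and spacer_1 below 0.3 N) and ((angle between spacer_2's own z axis and vertical below 0.1 rad and x of spacer_2 in the frame of clamp_base between -0.006 and 0.006 m and y of spacer_2 in the frame of clamp_base between 0.005 and 0.085 m and z of spacer_2 in the frame of clamp_base below 0.0125 m and angle between the y axis of spacer_2 and the y axis of clamp_base, either way round below 0.12 rad) and contact force between the fingers and spacer_2 below 0.3 N)))), for 0.2 s.
At the end, for the whole second after the job is handed in: The robot pushes the jaw (over 3 N) and the push passes through jaw, spacers, cell and stop (over 2 N each). Cell and used spacers stand upright (5 deg) and square on the channel floor; a spare stands on the worktop, off the clamp; all at rest, spacers let go (((angle between spacer_0's own z axis and vertical below 0.1 rad and x of spacer_0 in the frame of clamp_base between -0.006 and 0.006 m and y of spacer_0 in the frame of clamp_base between 0.005 and 0.085 m and z of spacer_0 in the frame of clamp_base below 0.0125 m and angle between the y axis of spacer_0 and the y axis of clamp_base, either way round below 0.12 rad) or (angle between spacer_0's own z axis and vertical below 0.1 rad and height (world z) of spacer_0 below 0.004 m and horizontal distance between spacer_0 and clamp_base above 0.06 m)) and ((angle between spacer_1's own z axis and vertical below 0.1 rad and x of spacer_1 in the frame of clamp_base between -0.006 and 0.006 m and y of spacer_1 in the frame of clamp_base between 0.005 and 0.085 m and z of spacer_1 in the frame of clamp_base below 0.0125 m and angle between the y axis of spacer_1 and the y axis of clamp_base, either way round below 0.12 rad) or (angle between spacer_1's own z axis and vertical below 0.1 rad and height (world z) of spacer_1 below 0.004 m and horizontal distance between spacer_1 and clamp_base above 0.06 m)) and ((angle between spacer_2's own z axis and vertical below 0.1 rad and x of spacer_2 in the frame of clamp_base between -0.006 and 0.006 m and y of spacer_2 in the frame of clamp_base between 0.005 and 0.085 m and z of spacer_2 in the frame of clamp_base below 0.0125 m and angle between the y axis of spacer_2 and the y axis of clamp_base, either way round below 0.12 rad) or (angle between spacer_2's own z axis and vertical below 0.1 rad and height (world z) of spacer_2 below 0.004 m and horizontal distance between spacer_2 and clamp_base above 0.06 m)) and contact force between the fingers and spacer_0 below 0.3 N and contact force between the fingers and spacer_1 below 0.3 N and contact force between the fingers and spacer_2 below 0.3 N and angle between glass_cell's own z axis and vertical below 0.08 rad and x of glass_cell in the frame of end_stop between -0.009 and 0.009 m and z of glass_cell in the frame of end_stop below 0.004 m and angle between the x axis of glass_cell and the y axis of clamp_base, either way round below 0.1 rad and (contact force between jaw and spacer_0 above 2 N or contact force between jaw and spacer_1 above 2 N or contact force between jaw and spacer_2 above 2 N) and (contact force between glass_cell and spacer_0 above 2 N or contact force between glass_cell and spacer_1 above 2 N or contact force between glass_cell and spacer_2 above 2 N) and contact force between glass_cell and end_stop above 2 N and contact force between any of the fingers, the arm and jaw above 3 N and value of joint jaw above 0.001 m and linear speed of each of glass_cell, spacer_0, spacer_1, spacer_2 below 0.02 m/s); the arm keeps its last pose, push and grip.
It fails at once if the glass cell is squeezed with more than 60 N (contact force between glass_cell and end_stop above 60 N).
It fails at once if the glass cell is tipped (angle between glass_cell's own z axis and vertical above 0.35 rad).
It fails at once if the blue_cap is moved more than 20 mm (distance of blue_cap from where it was at the start of the episode above 0.02 m).
It fails at once if the battery is moved more than 20 mm (distance of battery from where it was at the start of the episode above 0.02 m).
It fails at once if the timer is moved more than 20 mm (distance of timer from where it was at the start of the episode above 0.02 m).
It also fails if it takes over 72 s, if anything falls off the work surface, if the arm or the gripper's body presses on something with over 40 N, if the wrist force passes 120 N, or if a joint passes its speed limit or range.

### The arm

A 6-joint arm with a two-finger parallel gripper is mounted at the origin on a cart in front of the work surface, level with it; the furniture and walls round the work are solid. World frame = base frame: x ahead of the robot, y to its left, z up, the work surface at z = 0. Lengths are in m, angles in rad, forces in N, time in s.
With the tool pointing down it reaches from about 0.25 to 0.725 m from the base axis. Payload 4 kg.
Tool frame: the origin (TCP) lies on the centre line of the jaws, within the pads' length; the fingertips stand 22 mm ahead of it and the grasp point (between the pads) lies 3 mm ahead of it; z points along the fingers, y is the line along which they close (so a half turn about z gives the same grasp; the last joint's range is limited). The gripper opens to 85 mm and grips with 20 to 120 N. Pads are 22 mm wide; open, the fingers measure 114 mm over their backs; the gripper's body (76 mm by 85 mm) begins 54 mm behind the grasp point. The pads swing forward as they close: fully open they stand 13 mm farther back than shut.
Start: joints at [-1.245, 0.241, 0.005, 1.335, 0, 1.571], TCP at [0.16, -0.474, 0.253] pointing down, gripper open.
Joint ranges: [-2.72, 2.72], [-1.05, 1.87], [-1.09, 1.28], [-1.99, 2.15], [-1.42, 1.44], [-3.14, 3.14]. Speed limits (rad/s): [2.79, 2.79, 3.14, 3.14, 3.14, 3.14].

### API

Orientations are given as a unit quaternion [x, y, z, w].
In Python, from workcell import bot gives the robot as it stands.
- The arm moves only by the shell command python3 -m inch 'ROWS'. ROWS is JSON, one flat list of numbers, 7 for each row, row after row: the shift along the world's x, y, z in mm, then the turn, a rotation vector about the world's x, y, z in rad, then the opening in per cent of the stroke, from 0 (shut) to 100 (fully open). A call has 1 to 8 rows; each row is the pose to reach, as a shift and turn from the pose commanded when the call began; what a row does not reach only later rows make up. A row lasts 1/12 s, in which the tool goes at most 41.7 mm and 7.16 degrees, less where a joint would pass 70% of its speed; a pose out of reach is approached as far as the arm can. A call with a gripper value outside its range is refused whole. The fingers move at their own pace and stop on an object; the grip force is fixed at half the most. Time passes only in rows, so rows that repeat a pose let the fingers close. It gives the time, the measured TCP pose, the force, the opening and the grip force at its end, in the units of the state.
- bot.get_obs(): the state, without advancing time (a new reading comes with each control period).
- bot.camera(name): name is "side" or "top"; returns the picture (384x512x3 uint8, blue, green, red); there is no depth.
- bot.camera_info(name): a dict with "intrinsics" (3x3 intrinsics, pixels), "camera_from_world" (4x4, takes a point from world to camera coordinates). Camera axes: x right, y down, z forward; pixel columns grow to the right and rows downward; lengths in m; the calibration is good to about 2 mm. A picture is of the moment at which its call begins. camera_info takes no time and is no camera call.
- bot.job_done(): hands the job in; it is judged then, once.
Trained networks look in the newest picture that a camera, given by its name, has taken for a name from the list of things; names that differ only in an ending like _2 or _b are one class to them, and where a whole thing is asked for, a point or a joint stands for the part that bears it (a point fixed in the world has none). Each returns a list of dicts, best first, with "confidence" (0 to 1); they miss things now and then, are a little off and sometimes report something else, mostly with a low value. They report only what shows in the picture. A call takes as long as a camera call. They do not tell look-alikes from the thing itself.
- bot.silhouettes(camera, target): "mask" (384x512 bool, what is visible of it) and "uv" ([column, row] in pixels, amid what is visible of it).
- bot.spot_point(camera, target): "uv" ([column, row] in pixels: a listed point, or the origin of a listed thing).
The state is a dict: "clock": time; "joint_pos": joint angles; "joint_vel": joint speeds; "tau": joint torques, N m; "eef_pos": TCP position; "tool_rot": TCP orientation; "ft_force": force on the tool from outside, world axes, zero at the start; "ft_torque": the same for the moment, N m; "grip_width": finger opening in m; "grasp_force": force on a finger pad.
Only numpy, scipy, OpenCV 4.12 (cv2) and the standard library are available. Lean on these libraries where they do the work, as an engineer would, in place of code of your own. Each camera call takes 0.05 s, during which the arm holds its last target. There are 200 camera calls.

## Working session

There is one attempt and no reset: what is moved stays moved. The work goes in short steps, Python scripts to look and compute and a shell command to move; the robot and the scene stay as the last step left them, time stands still between calls to the robot, and variables do not carry over. Pictures are saved under pics/ and viewed, at most 10 in all, crops included, and the job is handed in when it is done.

```bash
mkdir -p pics
cat > h.py <<'E'
import numpy as np, cv2
from workcell import bot
def ray(cam,uv):
    i=bot.camera_info(cam);K=np.array(i["intrinsics"]);T=np.array(i["camera_from_world"])
    R=T[:3,:3];t=T[:3,3];c=-R.T@t
    d=R.T@np.linalg.inv(K)@np.array([uv[0],uv[1],1.]);return c,d
def at(cam,uv,z):
    c,d=ray(cam,uv);return c+d*(z-c[2])/d[2]
def proj(cam,p):
    i=bot.camera_info(cam);K=np.array(i["intrinsics"]);T=np.array(i["camera_from_world"])
    q=T[:3,:3]@np.array(p)+T[:3,3];q=K@q;return q[:2]/q[2]
E
python3 - <<'E'
from h import *
np.set_printoptions(precision=4,suppress=True)
for c in("top","side"):
    cv2.imwrite(f"pics/{c}0.png",cv2.resize(bot.camera(c),(800,600),interpolation=cv2.INTER_CUBIC)); print(c,ray(c,(256,192)))
    for n,z in (("clamp_base",0),("end_stop",.01),("glass_cell",.01),("jaw_face",.032),("jaw_grip",.082),("spacer_0",0),("blue_cap",0),("battery",0),("timer",0)):
        for r in bot.spot_point(c,n): print(c,n,round(r["confidence"],2),np.round(r["uv"],1),at(c,r["uv"],z)[:2])
print(bot.get_obs())
E
```

```text
top (array([ 0.4529, -0.0049,  1.479 ]), array([ 0.0993, -0.0014, -0.9951]))
top clamp_base 0.92 [253.5 226.8] [0.473  0.0019]
top end_stop 0.5 [230.5 224. ] [0.4829 0.0852]
top end_stop 0.25 [373.5 216.9] [ 0.5092 -0.4323]
top glass_cell 0.61 [230.2 220.6] [0.4952 0.0863]
top glass_cell 0.53 [252.4 224.4] [0.4815 0.0059]
top jaw_face 0.72 [250.5 222.2] [0.4889 0.0125]
top jaw_grip 0.5 [159.2 208.4] [0.5349 0.328 ]
top jaw_grip 0.48 [272.1 225.8] [ 0.4754 -0.0624]
top jaw_grip 0.23 [251.7 226.4] [0.4733 0.0077]
top spacer_0 0.66 [194.8 211.6] [0.5281 0.2168]
top spacer_0 0.63 [137.3 199.6] [0.5719 0.4289]
top spacer_0 0.6 [142.9 230.6] [0.4586 0.405 ]
top spacer_0 0.45 [175.8 230.1] [0.4606 0.285 ]
top spacer_0 0.43 [336.5 230.3] [ 0.4608 -0.2997]
top blue_cap 0.46 [159.8 208.3] [0.5401 0.3454]
top battery 0.52 [311.7 206.7] [ 0.5466 -0.2108]
top timer 0.67 [374.6 217.4] [ 0.5078 -0.4392]
top timer 0.19 [177.3 227.8] [0.469  0.2797]
side (array([0.349 , 1.3016, 0.6114]), array([ 0.1648, -0.9104, -0.3798]))
side clamp_base 0.63 [292.1 219.5] [0.4625 0.0327]
side end_stop 0.73 [283.7 2
[... 405 characters left out ...]
.57   0.4215]
side spacer_0 0.53 [303.4 178.8] [ 0.4601 -0.338 ]
side blue_cap 0.45 [245.4 270.6] [0.5443 0.3515]
side battery 0.54 [275.8 190.3] [ 0.5474 -0.1962]
side timer 0.63 [300.3 168.2] [ 0.4837 -0.46  ]
{'clock': 1.0, 'joint_pos': array([-1.245 ,  0.2406,  0.005 ,  1.3352,  0.    ,  1.5708]), 'joint_vel': array([-0.0016,  0.0011,  0.0004,  0.0004,  0.0016, -0.0009]), 'tau': array([  0.0004, -37.2217,  25.2696,   0.0011,   0.0001,  -0.    ]), 'eef_pos': array([ 0.16  , -0.4737,  0.2533]), 'tool_rot': array([0.9868, 0.1622, 0.    , 0.    ]), 'ft_force': array([0.061 , 1.0636, 0.3914]), 'ft_torque': array([0.0176, 0.0048, 0.0138]), 'grasp_force': 0.0, 'grip_width': 0.08559602695793501}
```

View pics/top0.png

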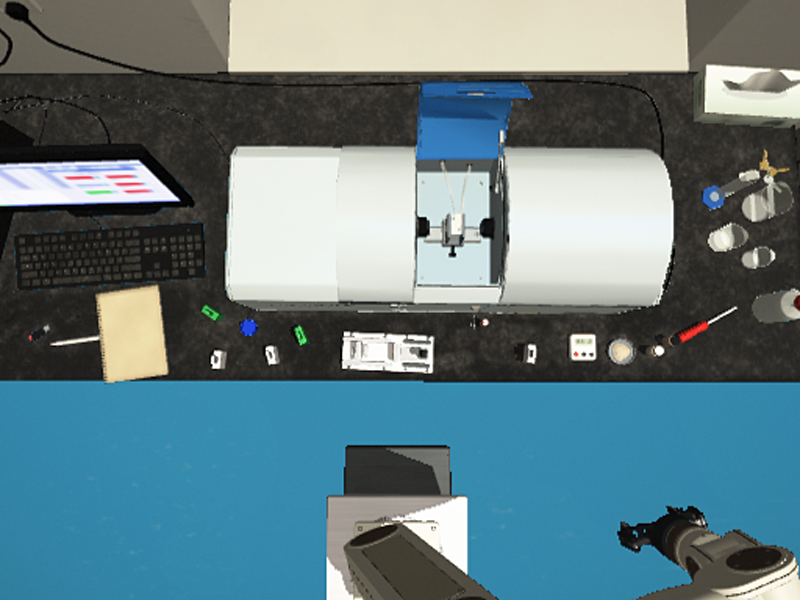

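View pics/side0.png

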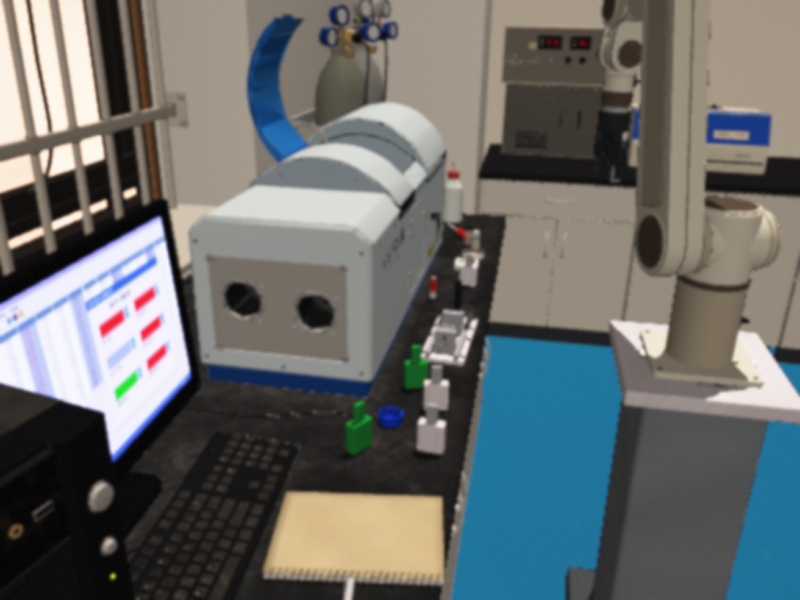

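Run:
```python
from h import *
np.set_printoptions(precision=4,suppress=True)
t=bot.camera("top"); s=bot.camera("side")
def cr(im,u,v,w,h,k): return cv2.resize(im[v:v+h,u:u+w],(w*k,h*k),interpolation=cv2.INTER_NEAREST)
a=cr(t,212,208,75,35,10)
b=np.hstack([cr(t,u,v,25,25,10) for u,v in((130,217),(163,217),(325,217))])
cv2.imwrite("pics/topc.png",np.vstack([a,b]))
a=np.hstack([cr(s,262,190,50,50,8),cr(s,250,228,50,62,8)[:400]])
cv2.imwrite("pics/sidec.png",a)
for c in("top","side"):
  for n in("spacer_0","clamp_base","jaw_grip","end_stop","jaw_face","glass_cell"):
    for r in bot.silhouettes(c,n):
        m=r["mask"].astype(np.uint8);
        (u,v),(w,h),ang=cv2.minAreaRect(np.argwhere(m)[:,::-1].astype(np.float32))
        print(c,n,round(r["confidence"],2),r["uv"],m.sum(),"rect",np.round([u,v,w,h,ang],1),"bbox",cv2.boundingRect(m))
```

```text
top spacer_0 0.65 [135.2, 200.2] 103 rect [135.5 200.5  14.7   7.5  33.7] bbox (129, 195, 15, 11)
top spacer_0 0.53 [194.3, 213.7] 63 rect [192.3 215.1  11.2   5.8  63.4] bbox (189, 210, 8, 11)
top spacer_0 0.49 [336.7, 225.9] 92 rect [339.  226.5  11.    8.   90. ] bbox (335, 221, 9, 12)
top clamp_base 0.78 [252.2, 226.9] 1286 rect [247.2 225.5  58.2  24.    1.5] bbox (218, 213, 59, 26)
top jaw_grip 0.6 [250.9, 224.3] 1217 rect [247.9 225.4  57.2  23.3   2.7] bbox (219, 213, 58, 26)
top jaw_grip 0.53 [260.8, 225.0] 197 rect [262.  225.5  11.   22.   90. ] bbox (251, 220, 23, 12)
top end_stop 0.4 [229.5, 226.6] 63 rect [227.8 224.6  11.3   5.8  82.9] bbox (225, 219, 7, 12)
top end_stop 0.24 [252.2, 226.5] 1180 rect [247.7 225.4  57.5  23.2   2.6] bbox (219, 214, 58, 25)
top jaw_face 0.67 [264.2, 226.7] 202 rect [262.  225.5  11.   22.   90. ] bbox (251, 220, 23, 12)
top glass_cell 0.67 [260.7, 227.7] 184 rect [262.5 226.   10.   21.   90. ] bbox (252, 221, 22, 11)
top glass_cell 0.53 [235.0, 222.5] 37 rect [233. 224.   8.   4.  90.] bbox (231, 220, 5, 9)
side spacer_0 0.85 [265.0, 23
[... 254 characters left out ...]
162, 12, 21)
side spacer_0 0.56 [227.3, 275.3] 438 rect [229.5 273.5  33.   17.   90. ] bbox (221, 257, 18, 34)
side clamp_base 0.74 [294.8, 213.8] 765 rect [292.2 208.7  27.   55.1  25.3] bbox (270, 179, 36, 55)
side jaw_grip 0.65 [292.7, 200.8] 272 rect [290.  195.5  33.   14.   90. ] bbox (283, 179, 15, 34)
side jaw_grip 0.63 [293.8, 167.4] 58 rect [298.5 168.5   7.   15.   90. ] bbox (291, 165, 16, 8)
side jaw_grip 0.35 [247.0, 268.0] 170 rect [249.5 266.5  13.   15.   90. ] bbox (242, 260, 16, 14)
side end_stop 0.58 [286.1, 219.5] 184 rect [284.5 218.   14.   13.   90. ] bbox (278, 211, 14, 15)
side jaw_face 0.62 [294.6, 199.2] 245 rect [290. 195.  30.  14.  90.] bbox (283, 180, 15, 31)
```

View pics/topc.png

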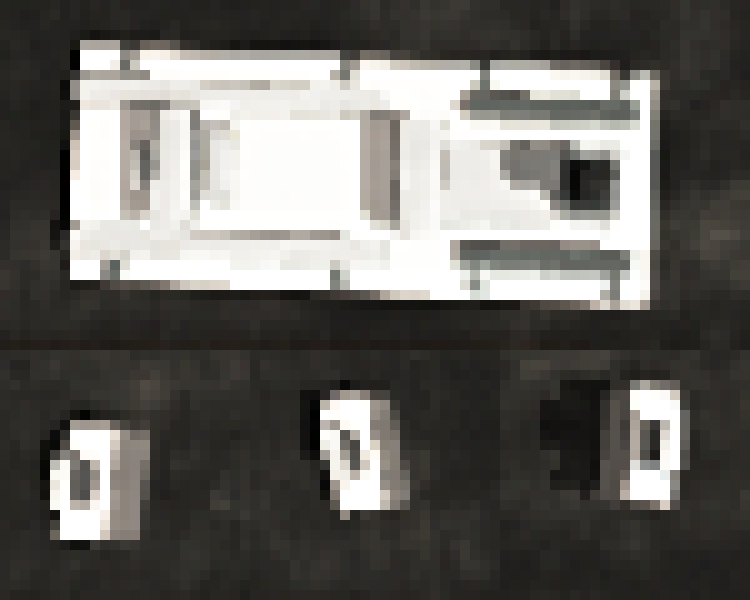

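View pics/sidec.png

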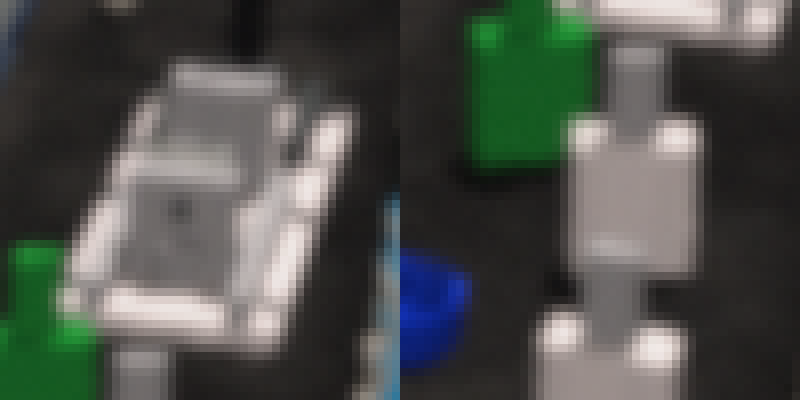

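Run:
```python
from h import *
np.set_printoptions(precision=4,suppress=True)
t=np.mean([bot.camera("top").mean(2) for _ in range(2)],0).astype(np.float32)
k=8
def rect(u,v,w,h,thr,z,n):
    c=cv2.resize(t[v:v+h,u:u+w],None,fx=k,fy=k,interpolation=cv2.INTER_LINEAR)
    m=(c>thr).astype(np.uint8)
    cs,_=cv2.findContours(m,cv2.RETR_EXTERNAL,cv2.CHAIN_APPROX_NONE)
    b=max(cs,key=cv2.contourArea)
    p=(b.reshape(-1,2)+.5)/k-.5+[u,v]
    W=np.array([at("top",q,z)[:2] for q in p]).astype(np.float32)
    (cx,cy),(a,bb),ang=cv2.minAreaRect(W*1000)
    print(n,thr,"centre",round(cx,1),round(cy,1),"size",round(a,1),round(bb,1),"ang",round(ang,1))
for th in(80,110,140): rect(213,206,70,38,th,.01,"clamp")
for th in(150,190,215):
  rect(130,220,18,18,th,.048,"A");rect(165,218,18,20,th,.048,"B");rect(330,218,18,18,th,.048,"C")
np.set_printoptions(linewidth=250)
print("ch",t[222:228,228:256].astype(int))
for th,q in (("jawtop",(252,225)),):pass
for n,(u,v) in dict(A=(138,229.8),B=(173,227),C=(340.2,226.5)).items(): print(n,"tab",at("top",(u-.5,v-.5),.078)[:2])
c=lambda x,y:at("top",(212+x/10-.5,208+y/10-.5),0)[:2]
print("grip",at("top",(212+59-.5,208+18-.5),.1)[:2])
```

```text
clamp 80 centre 479.3 22.4 size 215.3 90.1 ang 87.4
clamp 110 centre 479.2 22.7 size 212.9 88.4 ang 87.4Traceback (most recent call last):
  File "<stdin>", line 14, in <module>
  File "<stdin>", line 11, in rect
  File "h.py", line 8, in at
    c,d=ray(cam,uv);return c+d*(z-c[2])/d[2]
        ~~~^^^^^^^^
  File "h.py", line 4, in ray
    i=bot.camera_info(cam);K=np.array(i["intrinsics"]);T=np.array(i["camera_from_world"])
ValueError: time passes only in moves, steps and waits
```

```bash
sed -i 's/^from workcell import bot/from workcell import bot\nimport functools\n@functools.cache\ndef info(c): return bot.camera_info(c)/; s/bot.camera_info(cam)/info(cam)/' h.py
python3 - <<'E'
from h import *
np.set_printoptions(precision=4,suppress=True,linewidth=250)
t=bot.camera("top").mean(2).astype(np.float32)
k=8
def rect(u,v,w,h,thr,z,n):
    c=cv2.resize(t[v:v+h,u:u+w],None,fx=k,fy=k,interpolation=cv2.INTER_LINEAR)
    cs,_=cv2.findContours((c>thr).astype(np.uint8),cv2.RETR_EXTERNAL,cv2.CHAIN_APPROX_NONE)
    p=(max(cs,key=cv2.contourArea).reshape(-1,2)+.5)/k-.5+[u,v]
    W=np.array([at("top",q,z)[:2] for q in p]).astype(np.float32)
    (cx,cy),(a,bb),ang=cv2.minAreaRect(W*1000)
    print(n,thr,"centre",round(cx,1),round(cy,1),"size",round(a,1),round(bb,1),"ang",round(ang,1))
for th in(80,110,140): rect(213,206,70,38,th,.01,"clamp")
for th in(150,190,215):
  rect(130,220,18,18,th,.048,"A");rect(165,218,18,20,th,.048,"B");rect(330,218,18,18,th,.048,"C")
print("ch",t[222:228,226:256].astype(int))
for n,(u,v) in dict(A=(138,229.8),B=(173,227),C=(340.2,226.5)).items(): print(n,"tab",at("top",(u-.5,v-.5),.078)[:2])
print("grip",at("top",(212+59-.5,208+18-.5),.1)[:2])
E
```

```text
clamp 80 centre 479.2 22.4 size 215.3 90.1 ang 87.4
clamp 110 centre 479.3 22.7 size 213.0 88.6 ang 87.3
clamp 140 centre 479.0 22.6 size 211.6 86.9 ang 87.4
A 150 centre 461.5 409.3 size 23.9 41.0 ang 85.3
B 150 centre 471.6 286.2 size 41.8 20.9 ang 12.4
C 150 centre 475.5 -302.4 size 19.5 42.3 ang 84.9
A 190 centre 461.3 409.9 size 21.6 38.7 ang 85.7
B 190 centre 471.3 286.6 size 39.9 19.0 ang 11.9
C 190 centre 475.2 -302.5 size 17.2 40.4 ang 86.6
A 215 centre 461.1 410.2 size 20.3 37.4 ang 85.8
B 215 centre 471.1 286.7 size 38.8 17.8 ang 12.3
C 215 centre 475.1 -302.5 size 16.0 38.4 ang 87.4
ch [[ 98 172 230 233 249 148 168 230 235 230 253 253 252 252 252 252 252 252 252 252 254 255 173 158 160 112 236 231 231 242]
 [ 88 168 231 236 251 158 167 229 239 240 253 253 252 252 252 252 252 252 252 252 254 255 171 156 159 112 235 230 233 245]
 [100 148 233 237 254 143 161 228 239 240 253 252 252 252 252 252 252 252 252 252 254 255 174 157 159 128 239 232 237 248]
 [ 99 174 232 240 253 141 190 229 243 246 253 253 252 252 252 252 252 252 252 252 254 255 171 156 158 124 244 236 238 250]
 [129 234 235 240 252 162 188 228 240 246 253 252 252 252 252 252 252 252 252 252 254 255 173 156 159 100 244 236 239 248]
 [150 242 233 240 254 154 220 224 221 245 252 252 252 252 252 252 252 252 252 252 253 255 171 154 159 102 234 234 238 247]]
A tab [0.4628 0.4022]
B tab [0.4726 0.2814]
C tab [ 0.4752 -0.2954]
grip [ 0.4762 -0.0563]
```

```bash
python3 -m inch '[40,22,-10,0,0,0.12,60, 80,44,-20,0,0,0.24,60, 120,66,-30,0,0,0.36,60, 160,88,-40,0,0,0.48,60, 200,110,-50,0,0,0.6,60, 240,132,-60,0,0,0.72,60, 280,154,-70,0,0,0.84,60, 315,172,-80,0,0,0.96,60]' && python3 -m inch '[0,0,0,0,0,0.12,60, 0,0,0,0,0,0.23,60, 0,0,0,0,0,0.23,60]'
python3 - <<'E'
from h import *
t=bot.camera("top");s=bot.camera("side")
cr=lambda im,u,v,w,h,k:cv2.resize(im[v:v+h,u:u+w],(w*k,h*k),interpolation=cv2.INTER_NEAREST)
cv2.imwrite("pics/c1.png",np.hstack([cr(t,310,190,60,60,6),cr(s,270,120,60,60,6)]))
# stop and jaw estimates
for z,u in((.053,230.5),(.053,226.8),(.054,251.5)):print(u,at("top",(u,225),z)[:2])
print(bot.get_obs()["tool_rot"],bot.get_obs()["joint_pos"])
E
```

```text
clock: 2.52
eef_pos: [0.4471, -0.3161, 0.1811]
tool_rot: [0.799, 0.602, 0.0, 0.0]
ft_force: [-0.1, -1.3, 0.4]
grip_width: 0.0513
grasp_force: 0.0
clock: 2.77
eef_pos: [0.4462, -0.3165, 0.1807]
tool_rot: [0.725, 0.689, -0.0, -0.0]
ft_force: [-0.5, 0.3, -0.0]
grip_width: 0.0514
grasp_force: 0.0
230.5 [0.47849106 0.08249646]
226.8 [0.47847187 0.09550502]
251.5 [0.47858184 0.00868545]
[ 7.27212042e-01  6.86412878e-01 -6.25786313e-05 -5.68608123e-05] [-6.18926586e-01  3.73278380e-01 -1.75556669e-03  1.19589823e+00
 -1.00705657e-04  1.00957649e+00]
```

View pics/c1.png

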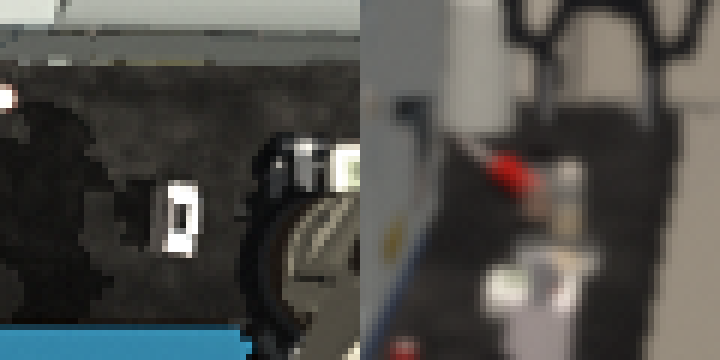

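The picture shows the gripper approaching from the right of spacer C, whose tab is near (340, 226); the route is clear.

```bash
python3 -m inch '[29,15,-10,0,0,0,60, 29,15,-10,0,0,0,60, 29,15,-35,0,0,0,60, 29,15,-60,0,0,0,60, 29,15,-85,0,0,0,60, 29,15,-95,0,0,0,60, 29,15,-95,0,0,0,60, 29,15,-95,0,0,0,60]'
python3 - <<'E'
from h import *
t=bot.camera("top");s=bot.camera("side")
cr=lambda im,u,v,w,h,k:cv2.resize(im[v:v+h,u:u+w],(w*k,h*k),interpolation=cv2.INTER_NEAREST)
cv2.imwrite("pics/c2.png",np.hstack([cr(t,310,195,50,50,8),cr(s,275,140,50,50,8)]))
E
```

```text
clock: 3.53
eef_pos: [0.4741, -0.3028, 0.0865]
tool_rot: [0.727, 0.687, -0.0, -0.0]
ft_force: [-0.2, 0.3, 0.4]
grip_width: 0.0512
grasp_force: 0.0
```

View pics/c2.png

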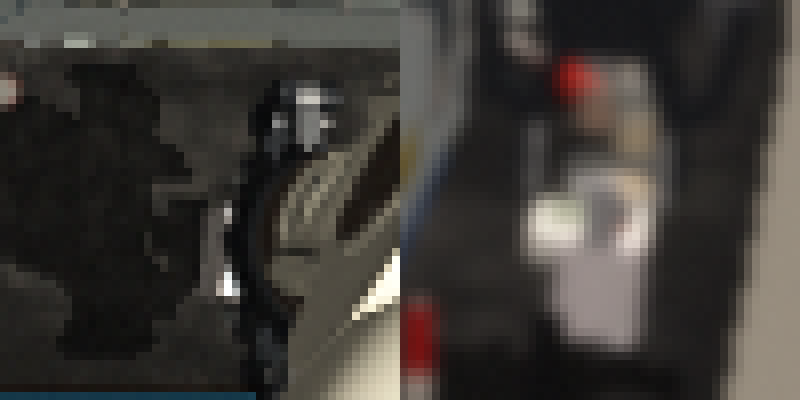

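Side view: the fingers, dark at crop columns 535 and 670, straddle the spacer at about 600. Now lower and grip.

```bash
python3 -m inch '[0,0,-11,0,0,0,60, 0,0,-11,0,0,0,60, 0,0,-11,0,0,0,0, 0,0,-11,0,0,0,0, 0,0,-11,0,0,0,0, 0,0,-11,0,0,0,0, 0,0,-11,0,0,0,0, 0,0,-11,0,0,0,0]'; python3 -m inch '[0,0,0,0,0,0,0, 0,0,0,0,0,0,0, 0,0,20,0,0,0,0, 0,0,40,0,0,0,0, 0,0,60,0,0,0,0,  0,0,60,0,0,0,0]'
```

```text
clock: 4.3
eef_pos: [0.4747, -0.3024, 0.0756]
tool_rot: [0.726, 0.687, 0.0, 0.0]
ft_force: [-0.1, 0.4, 2.0]
grip_width: 0.0168
grasp_force: 58.5
clock: 4.8
eef_pos: [0.4766, -0.3038, 0.1391]
tool_rot: [0.726, 0.687, 0.001, 0.003]
ft_force: [0.9, -0.4, -0.6]
grip_width: 0.0164
grasp_force: 58.7
```

```bash
python3 -m inch '[-15,0,38,0,0,0,0, -30,20,70,0,0,0,0, -30,58,72,0,0,0,0, -30,98,72,0,0,0,0, -30,138,72,0,0,0,0, -30,178,72,0,0,0,0, -30,218,72,0,0,0,0, -30,258,72,0,0,0,0]'; python3 -m inch '[6,40,0,0,0,0.01,0, 20,75,0,0,0,0.01,0, 33,97,0,0,0,0.01,0, 33,98,0,0,0,0.01,0, 33,98,0,0,0,0.01,0]'
```

```text
clock: 5.47
eef_pos: [0.4436, -0.0427, 0.2063]
tool_rot: [0.727, 0.687, -0.0, -0.0]
ft_force: [1.0, 0.8, -1.6]
grip_width: 0.0164
grasp_force: 58.9
clock: 5.88
eef_pos: [0.4772, 0.0549, 0.206]
tool_rot: [0.722, 0.692, -0.001, -0.0]
ft_force: [-0.4, -0.3, -1.9]
grip_width: 0.0167
grasp_force: 58.9
```

```bash
python3 -m inch '[3,0,-30,0,0,0,0, 3,0,-60,0,0,0,0, 3,0,-90,0,0,0,0, 3,0,-96,0,0,0,0, 3,0,-96,0,0,0,0, 3,0,-96,0,0,0,0]'; python3 -m inch '[0,0,-4,0,0,0,0, 0,0,-8,0,0,0,0, 0,0,-12,0,0,0,0, 0,0,-12,0,0,0,0, 0,0,-12,0,0,0,0]'
```

```text
clock: 6.38
eef_pos: [0.4804, 0.0528, 0.1117]
tool_rot: [0.723, 0.691, -0.0, -0.0]
ft_force: [0.1, -0.2, -0.5]
grip_width: 0.0164
grasp_force: 58.9
clock: 6.8
eef_pos: [0.4805, 0.0537, 0.0994]
tool_rot: [0.723, 0.691, 0.0, 0.0]
ft_force: [-0.1, -0.2, -0.2]
grip_width: 0.0165
grasp_force: 58.9
```

```bash
python3 -m inch '[0,0,-2,0,0,0,0, 0,0,-4,0,0,0,0, 0,0,-6,0,0,0,0, 0,0,-6,0,0,0,0, 0,0,-6,0,0,0,0]'
```

```text
clock: 7.22
eef_pos: [0.4803, 0.0536, 0.093]
tool_rot: [0.723, 0.691, -0.0, -0.0]
ft_force: [-0.2, 0.2, -1.6]
grip_width: 0.0163
grasp_force: 58.9
```

```bash
python3 -m inch '[0,0,-3,0,0,0,0, 0,0,-6,0,0,0,0, 0,0,-6,0,0,0,0, 0,0,-6,0,0,0,0]';python3 -m inch '[0,1,0,0,0,0,0, 0,2,0,0,0,0,0, 0,3,0,0,0,0,0, 0,3,0,0,0,0,0]'; python3 -m inch '[0,1,0,0,0,0,0, 0,2,0,0,0,0,0, 0,2,0,0,0,0,0]'
```

```text
clock: 7.55
eef_pos: [0.4802, 0.0536, 0.0869]
tool_rot: [0.723, 0.691, -0.0, -0.0]
ft_force: [-1.0, -0.0, -1.0]
grip_width: 0.017
grasp_force: 58.9
clock: 7.88
eef_pos: [0.4805, 0.0569, 0.0874]
tool_rot: [0.723, 0.691, 0.0, 0.0]
ft_force: [-0.2, -0.9, -2.1]
grip_width: 0.0167
grasp_force: 58.9
clock: 8.13
eef_pos: [0.4805, 0.0588, 0.0873]
tool_rot: [0.723, 0.691, 0.0, 0.0]
ft_force: [0.3, -0.2, -0.9]
grip_width: 0.0165
grasp_force: 58.9
```

```bash
python3 -m inch '[0,1,0,0,0,0,0, 0,2,0,0,0,0,0, 0,2,0,0,0,0,0]'; python3 -m inch '[0,1,0,0,0,0,0, 0,1,0,0,0,0,0]'; python3 -m inch '[0,1,0,0,0,0,0, 0,1,0,0,0,0,0]'
```

```text
clock: 8.38
eef_pos: [0.4805, 0.0596, 0.0873]
tool_rot: [0.723, 0.691, -0.001, 0.001]
ft_force: [0.8, -4.7, 0.3]
grip_width: 0.0163
grasp_force: 59.3
clock: 8.55
eef_pos: [0.4806, 0.0599, 0.0874]
tool_rot: [0.723, 0.691, -0.001, 0.002]
ft_force: [-0.2, -6.8, 1.8]
grip_width: 0.0164
grasp_force: 59.4
clock: 8.72
eef_pos: [0.4806, 0.0601, 0.0874]
tool_rot: [0.723, 0.69, -0.002, 0.002]
ft_force: [0.4, -10.5, 1.3]
grip_width: 0.0165
grasp_force: 59.5
```

```bash
python3 -m inch '[0,-3,0,0,0,0,0, 0,-3,-1,0,0,0,0, 0,-3,-2,0,0,0,0, 0,-3,-2,0,0,0,0]'; python3 -m inch '[0,0,0,0,0,0,35, 0,0,0,0,0,0,35, 0,0,0,0,0,0,35, 0,0,0,0,0,0,35, 0,0,0,0,0,0,35]'; python3 -m inch '[0,0,20,0,0,0,35, 0,0,60,0,0,0,35, 0,0,100,0,0,0,35, 0,40,100,0,0,0,50, 0,80,100,0,0,0,50, 0,120,100,0,0,0,50, 0,120,100,0,0,0,50]'
python3 - <<'E'
from h import *
t=bot.camera("top");s=bot.camera("side")
cr=lambda im,u,v,w,h,k:cv2.resize(im[v:v+h,u:u+w],(w*k,h*k),interpolation=cv2.INTER_NEAREST)
cv2.imwrite("pics/c3.png",np.vstack([np.hstack([cr(t,212,208,50,35,8),cr(s,262,180,50,35,8)]),np.hstack([cr(t,125,205,50,40,8),cr(s,262,195,50,40,8)])]))
E
```

```text
clock: 9.05
eef_pos: [0.4805, 0.0594, 0.0856]
tool_rot: [0.723, 0.691, -0.0, 0.0]
ft_force: [-1.2, -3.2, 2.6]
grip_width: 0.0164
grasp_force: 59.5
clock: 9.47
eef_pos: [0.4805, 0.06, 0.0852]
tool_rot: [0.723, 0.691, 0.0, -0.0]
ft_force: [-0.6, -0.1, 0.1]
grip_width: 0.03
grasp_force: 0.0
clock: 10.05
eef_pos: [0.4808, 0.1858, 0.1858]
tool_rot: [0.72, 0.694, 0.002, -0.001]
ft_force: [0.7, -0.6, -0.5]
grip_width: 0.0425
grasp_force: 0.0
```

View pics/c3.png

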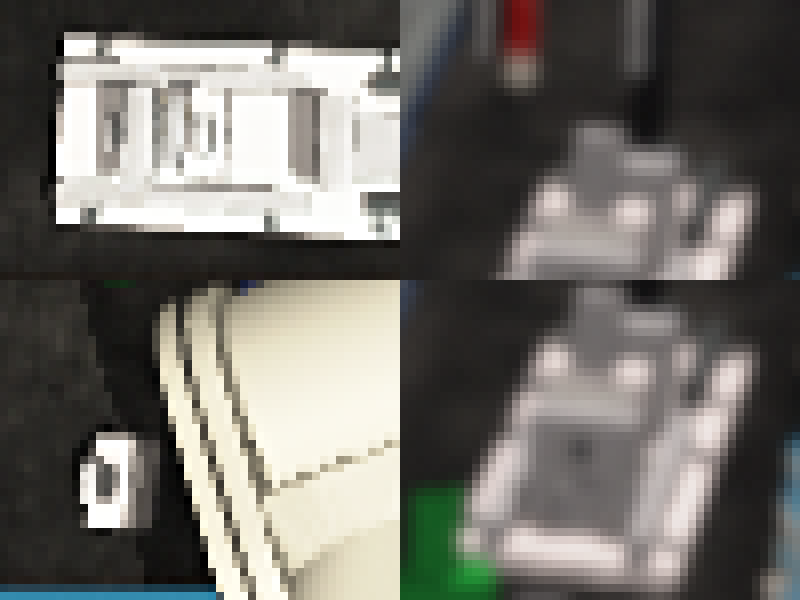

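Spacer 1 stands upright against the cell (top view, crop near (205,135)). Next, spacer B.

```bash
python3 -m inch '[-3,40,0,0,0,0.12,60, -6,80,0,0,0,0.25,60, -9,100,-20,0,0,0.25,60, -9,100,-50,0,0,0.25,60, -9,100,-80,0,0,0.25,60, -9,100,-90,0,0,0.25,60, -9,100,-90,0,0,0.25,60]'
```

```text
clock: 10.73
eef_pos: [0.4692, 0.277, 0.092]
tool_rot: [0.632, 0.775, -0.004, -0.001]
ft_force: [0.4, -0.8, 0.1]
grip_width: 0.0514
grasp_force: 0.0
```

```bash
python3 -m inch '[2,4,0,0,0,0,60, 2,8,0,0,0,0,60, 2,8,-9,0,0,0,60, 2,8,-17,0,0,0,60, 2,8,-17,0,0,0,60, 2,8,-17,0,0,0,0, 2,8,-17,0,0,0,0, 2,8,-17,0,0,0,0]'; python3 -m inch '[0,0,0,0,0,0,0, 0,0,0,0,0,0,0, 0,0,0,0,0,0,0, 0,0,0,0,0,0,0, 0,0,0,0,0,0,0]'
```

```text
clock: 11.4
eef_pos: [0.4735, 0.2876, 0.0785]
tool_rot: [0.631, 0.776, 0.0, -0.0]
ft_force: [-0.8, 0.6, -2.4]
grip_width: 0.0164
grasp_force: 62.0
clock: 11.82
eef_pos: [0.4735, 0.2876, 0.0784]
tool_rot: [0.631, 0.776, 0.0, 0.0]
ft_force: [-0.2, -0.0, -0.1]
grip_width: 0.0163
grasp_force: 58.5
```

```bash
python3 -m inch '[0,0,38,0,0,0,0, 0,0,78,0,0,0,0, 0,-10,116,0,0,-0.08,0, 2,-45,125,0,0,-0.16,0, 4,-85,125,0,0,-0.25,0, 6,-125,125,0,0,-0.25,0, 6,-165,125,0,0,-0.25,0, 6,-205,125,0,0,-0.25,0]'; python3 -m inch '[0,-35,0,0,0,0,0, 0,-45,0,0,0,0,0, 0,-45,0,0,0,0,0, 0,-45,0,0,0,0,0]'
```

```text
clock: 12.48
eef_pos: [0.4791, 0.081, 0.2034]
tool_rot: [0.723, 0.691, 0.0, 0.0]
ft_force: [0.5, -0.0, -2.0]
grip_width: 0.0163
grasp_force: 58.9
clock: 12.82
eef_pos: [0.4795, 0.0373, 0.2033]
tool_rot: [0.723, 0.69, 0.0, -0.0]
ft_force: [0.8, 0.1, -0.4]
grip_width: 0.0163
grasp_force: 58.9
```

```bash
python3 -m inch '[0,0,-33,0,0,0,0, 0,0,-66,0,0,0,0, 0,0,-94,0,0,0,0, 0,0,-99,0,0,0,0, 0,0,-99,0,0,0,0]'; python3 -m inch '[0,0,-3,0,0,0,0, 0,0,-6,0,0,0,0, 0,0,-8,0,0,0,0, 0,0,-8,0,0,0,0]';  python3 -m inch '[0,0,-2,0,0,0,0, 0,0,-5,0,0,0,0, 0,0,-5,0,0,0,0]'
```

```text
clock: 13.23
eef_pos: [0.4776, 0.0388, 0.1024]
tool_rot: [0.722, 0.692, -0.002, -0.002]
ft_force: [0.0, 0.2, -1.9]
grip_width: 0.0163
grasp_force: 59.0
clock: 13.57
eef_pos: [0.4803, 0.0378, 0.0971]
tool_rot: [0.723, 0.691, 0.001, 0.001]
ft_force: [-0.6, 0.4, -0.8]
grip_width: 0.0162
grasp_force: 59.1
clock: 13.82
eef_pos: [0.4793, 0.0375, 0.091]
tool_rot: [0.723, 0.691, -0.0, -0.0]
ft_force: [0.6, -0.1, -1.6]
grip_width: 0.0164
grasp_force: 59.1
```

In the channel; push along to the first spacer.

```bash
python3 -m inch '[0,1,-1,0,0,0,0, 0,2,-1,0,0,0,0, 0,2,-1,0,0,0,0]'; python3 -m inch '[0,1,0,0,0,0,0, 0,2,0,0,0,0,0, 0,2,0,0,0,0,0]';  python3 -m inch '[0,1,0,0,0,0,0, 0,2,0,0,0,0,0, 0,2,0,0,0,0,0]'
```

```text
clock: 14.07
eef_pos: [0.4795, 0.0398, 0.0902]
tool_rot: [0.723, 0.691, 0.0, -0.0]
ft_force: [-1.0, 0.4, -1.7]
grip_width: 0.0163
grasp_force: 59.1
clock: 14.32
eef_pos: [0.4796, 0.0417, 0.0903]
tool_rot: [0.723, 0.691, 0.0, 0.0]
ft_force: [0.1, -0.7, -0.2]
grip_width: 0.016
grasp_force: 59.1
clock: 14.57
eef_pos: [0.4795, 0.0423, 0.0904]
tool_rot: [0.723, 0.691, -0.001, 0.001]
ft_force: [-0.1, -6.1, 0.1]
grip_width: 0.016
grasp_force: 59.3
```

```bash
python3 -m inch '[0,-2,0,0,0,0,0, 0,-2,-1,0,0,0,0, 0,-2,-2,0,0,0,0, 0,-2,-2,0,0,0,0]'; python3 -m inch '[0,0,0,0,0,0,35, 0,0,0,0,0,0,35, 0,0,0,0,0,0,35, 0,0,0,0,0,0,35, 0,0,0,0,0,0,35]'; python3 -m inch '[0,0,20,0,0,0,35, 0,0,60,0,0,0,35, 0,10,100,0,0,0,35, 0,50,100,0,0,0,50, -3,90,100,0,0,0,50, -6,130,100,0,0,0,60, -10,170,100,0,0,0,60, -14,210,100,0,0,0,60]'; python3 -m inch '[-2,40,0,0,0,0,60, -4,80,0,0,0,-0.03,60, -5,120,0,0,0,-0.03,60, -5,150,-20,0,0,-0.03,60, -5,155,-60,0,0,-0.03,60, -5,155,-80,0,0,-0.03,60, -5,155,-80,0,0,-0.03,60]'
python3 - <<'E'
from h import *
t=bot.camera("top");s=bot.camera("side")
cr=lambda im,u,v,w,h,k:cv2.resize(im[v:v+h,u:u+w],(w*k,h*k),interpolation=cv2.INTER_NEAREST)
cv2.imwrite("pics/c4.png",np.vstack([np.hstack([cr(t,212,208,50,35,8),cr(s,262,180,50,35,8)]),np.hstack([cr(t,115,205,50,40,8),cr(s,252,240,50,40,8)])]))
E
```

```text
clock: 14.9
eef_pos: [0.4796, 0.0418, 0.0883]
tool_rot: [0.723, 0.691, 0.0, -0.0]
ft_force: [0.0, -0.4, -0.6]
grip_width: 0.0164
grasp_force: 59.3
clock: 15.32
eef_pos: [0.4795, 0.0418, 0.0883]
tool_rot: [0.723, 0.691, 0.0, -0.0]
ft_force: [-0.2, -0.1, -0.4]
grip_width: 0.0297
grasp_force: 0.0
clock: 15.98
eef_pos: [0.4651, 0.2534, 0.1885]
tool_rot: [0.723, 0.691, 0.0, 0.0]
ft_force: [0.9, -0.1, -0.6]
grip_width: 0.0511
grasp_force: 0.0
clock: 16.57
eef_pos: [0.4568, 0.4049, 0.102]
tool_rot: [0.732, 0.681, -0.006, -0.0]
ft_force: [-0.4, -1.0, -1.4]
grip_width: 0.0508
grasp_force: 0.0
```

View pics/c4.png

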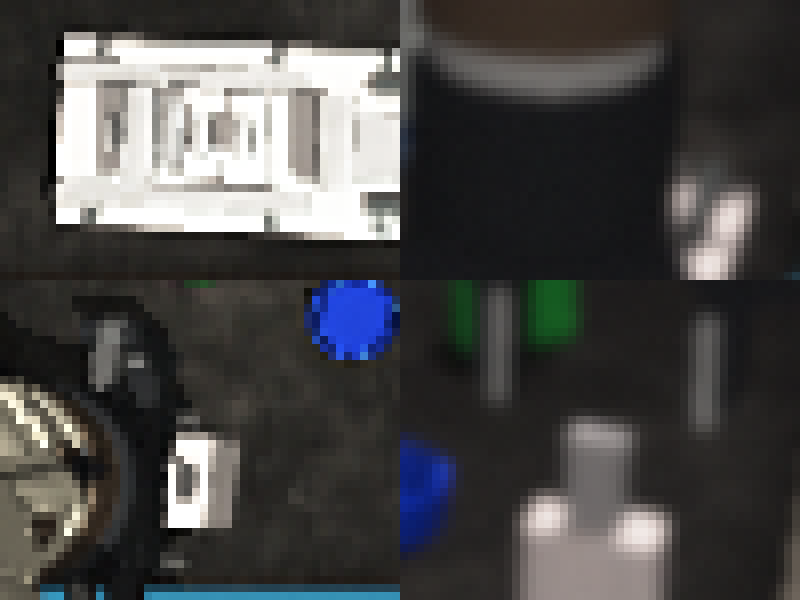

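Both spacers stand in the channel (crop x≈205 and 245); the fingers straddle spacer A's tab. Lower and grip.

```bash
python3 -m inch '[2,2,0,0,0,0,60, 2,2,-12,0,0,0,60, 2,2,-24,0,0,0,60, 2,2,-24,0,0,0,60, 2,2,-24,0,0,0,0, 2,2,-24,0,0,0,0, 2,2,-24,0,0,0,0]'; python3 -m inch '[0,0,0,0,0,0,0, 0,0,0,0,0,0,0, 0,0,0,0,0,0,0, 0,0,0,0,0,0,0, 0,0,0,0,0,0,0]'
```

```text
clock: 17.25
eef_pos: [0.4635, 0.4092, 0.0861]
tool_rot: [0.733, 0.68, 0.002, -0.0]
ft_force: [-1.0, -0.5, 4.5]
grip_width: 0.0161
grasp_force: 56.2
clock: 17.67
eef_pos: [0.4635, 0.4094, 0.0861]
tool_rot: [0.733, 0.68, 0.002, 0.0]
ft_force: [-0.4, 0.3, 5.9]
grip_width: 0.0161
grasp_force: 58.7
```

```bash
python3 -m inch '[0,0,38,0,0,0,0, 0,0,78,0,0,0,0, 1,-12,116,0,0,0,0, 3,-50,121,0,0,0.03,0, 5,-90,121,0,0,0.03,0, 7,-130,121,0,0,0.03,0, 9,-170,121,0,0,0.03,0, 11,-210,121,0,0,0.03,0]'; python3 -m inch '[1,-40,0,0,0,0,0, 2,-80,0,0,0,0,0, 3,-120,0,0,0,0,0, 4,-155,0,0,0,0,0, 5,-179,0,0,0,0,0, 5,-179,0,0,0,0,0, 5,-179,0,0,0,0,0]'
```

```text
clock: 18.33
eef_pos: [0.473, 0.1969, 0.2053]
tool_rot: [0.723, 0.691, -0.0, 0.0]
ft_force: [1.3, -0.6, -0.4]
grip_width: 0.0158
grasp_force: 58.9
clock: 18.92
eef_pos: [0.4783, 0.0185, 0.2053]
tool_rot: [0.724, 0.69, 0.0, -0.0]
ft_force: [0.7, -0.1, -1.4]
grip_width: 0.0158
grasp_force: 58.9
```

```bash
python3 -m inch '[1,0,-30,0,0,0,0, 1,0,-54,0,0,0,0, 1,0,-57,0,0,0,0, 1,0,-57,0,0,0,0, 1,0,-57,0,0,0,0]'; python3 -m inch '[0,2,0,0,0,0,0, 0,4,0,0,0,0,0, 0,6,0,0,0,0,0, 0,6,0,0,0,0,0]'; python3 -m inch '[0,1,0,0,0,0,0, 0,2,0,0,0,0,0, 0,2,0,0,0,0,0]'
```

```text
clock: 19.33
eef_pos: [0.4798, 0.0206, 0.1489]
tool_rot: [0.722, 0.692, 0.0, 0.0]
ft_force: [0.8, 0.1, -0.1]
grip_width: 0.0159
grasp_force: 58.9
clock: 19.67
eef_pos: [0.48, 0.0262, 0.1491]
tool_rot: [0.723, 0.691, 0.001, 0.0]
ft_force: [-0.1, -0.2, -0.4]
grip_width: 0.0158
grasp_force: 58.9
clock: 19.92
eef_pos: [0.4795, 0.0277, 0.1484]
tool_rot: [0.723, 0.691, 0.0, 0.0]
ft_force: [-0.1, 0.0, -1.7]
grip_width: 0.0156
grasp_force: 58.9
```

```bash
for i in 1 ; do python3 -m inch '[0,1,0,0,0,0,0, 0,1,0,0,0,0,0]'; done; python3 -m inch '[0,1,0,0,0,0,0, 0,1,0,0,0,0,0]'; python3 -m inch '[0,1,0,0,0,0,0, 0,1,0,0,0,0,0]'
```

```text
clock: 20.08
eef_pos: [0.4794, 0.0287, 0.1482]
tool_rot: [0.723, 0.691, -0.0, -0.0]
ft_force: [0.8, -0.5, -0.8]
grip_width: 0.016
grasp_force: 58.9
clock: 20.25
eef_pos: [0.4795, 0.0296, 0.1482]
tool_rot: [0.723, 0.691, -0.0, 0.0]
ft_force: [0.2, -0.9, -0.3]
grip_width: 0.0158
grasp_force: 58.9
clock: 20.42
eef_pos: [0.4794, 0.0304, 0.1482]
tool_rot: [0.723, 0.691, -0.0, 0.0]
ft_force: [-0.1, -1.8, -1.0]
grip_width: 0.016
grasp_force: 58.9
```

```bash
python3 -m inch '[0,0.7,0,0,0,0,0, 0,0.7,0,0,0,0,0]'; python3 -m inch '[0,0,0,0,0,0,0, 0,0,0,0,0,0,0]'
```

```text
clock: 20.58
eef_pos: [0.4794, 0.0311, 0.1483]
tool_rot: [0.723, 0.691, -0.0, 0.0]
ft_force: [-0.9, -1.9, 0.4]
grip_width: 0.016
grasp_force: 59.0
clock: 20.75
eef_pos: [0.4795, 0.0311, 0.1483]
tool_rot: [0.723, 0.691, -0.0, 0.0]
ft_force: [-1.3, -2.5, -0.1]
grip_width: 0.0159
grasp_force: 59.0
```

```bash
python3 -m inch '[0,-4,0,0,0,0,0, 0,-9,0,0,0,0,0, 0,-9,0,0,0,0,0, 0,-9,-4,0,0,0,0, 0,-9,-7,0,0,0,0, 0,-9,-7,0,0,0,0]'; python3 -m inch '[0,0,-3,0,0,0,0, 0,0,-6,0,0,0,0, 0,0,-6,0,0,0,0]'; python3 -m inch '[0,0,-4,0,0,0,0, 0,0,-8,0,0,0,0, 0,0,-8,0,0,0,0]'
```

```text
clock: 21.25
eef_pos: [0.4789, 0.0224, 0.1404]
tool_rot: [0.723, 0.691, -0.0, -0.001]
ft_force: [-0.5, 0.4, -1.0]
grip_width: 0.016
grasp_force: 58.9
clock: 21.5
eef_pos: [0.479, 0.0224, 0.1345]
tool_rot: [0.723, 0.691, -0.0, -0.0]
ft_force: [-0.0, -0.1, -1.4]
grip_width: 0.0155
grasp_force: 58.9
clock: 21.75
eef_pos: [0.4789, 0.0223, 0.1263]
tool_rot: [0.723, 0.691, -0.001, -0.001]
ft_force: [-0.6, 0.4, -1.0]
grip_width: 0.0157
grasp_force: 58.9
```

```bash
python3 -m inch '[0,0,-5,0,0,0,0, 0,0,-10,0,0,0,0, 0,0,-14,0,0,0,0, 0,0,-14,0,0,0,0]'; python3 -m inch '[0,0,-4,0,0,0,0, 0,0,-8,0,0,0,0, 0,0,-8,0,0,0,0]'; python3 -m inch '[0,0,-4,0,0,0,0, 0,0,-7.5,0,0,0,0, 0,0,-7.5,0,0,0,0]'
```

```text
clock: 22.08
eef_pos: [0.4787, 0.0223, 0.1121]
tool_rot: [0.723, 0.691, -0.001, -0.001]
ft_force: [0.7, -0.1, -2.0]
grip_width: 0.0159
grasp_force: 58.9
clock: 22.33
eef_pos: [0.479, 0.0223, 0.1044]
tool_rot: [0.723, 0.691, -0.0, -0.0]
ft_force: [0.4, 0.0, -0.3]
grip_width: 0.016
grasp_force: 58.9
clock: 22.58
eef_pos: [0.479, 0.0223, 0.097]
tool_rot: [0.723, 0.691, -0.0, -0.0]
ft_force: [-0.2, -0.6, -0.8]
grip_width: 0.0158
grasp_force: 58.9
```

```bash
python3 -m inch '[0,0,-1,0,0,0,0, 0,0,-1,0,0,0,0, 0,0,-1,0,0,0,35, 0,0,-1,0,0,0,35, 0,0,-1,0,0,0,35, 0,0,-1,0,0,0,35]'; python3 -m inch '[0,0,20,0,0,0,35, 0,0,60,0,0,0,35, 0,0,90,0,0,0,35, -1,-40,90,0,0,0,0, -3,-80,90,0,0,0,0, -4,-118,90,0,0,0,0, -4,-118,90,0,0,0,0, -4,-118,90,0,0,0,0]'; python3 -m inch '[0,0,-30,0,0,0,0, 0,0,-60,0,0,0,0, 0,0,-85,0,0,0,0, 0,0,-98,0,0,0,0, 0,0,-98,0,0,0,0]'
python3 - <<'E'
from h import *
t=bot.camera("top");s=bot.camera("side")
cr=lambda im,u,v,w,h,k:cv2.resize(im[v:v+h,u:u+w],(w*k,h*k),interpolation=cv2.INTER_NEAREST)
cv2.imwrite("pics/c5.png",np.hstack([cr(t,212,200,56,50,7),cr(s,262,165,56,60,7)[:350]]))
E
```

```text
clock: 23.08
eef_pos: [0.4796, 0.0223, 0.097]
tool_rot: [0.723, 0.691, 0.0, 0.0]
ft_force: [-0.5, 0.4, -0.5]
grip_width: 0.03
grasp_force: 0.0
clock: 23.75
eef_pos: [0.4753, -0.0975, 0.1869]
tool_rot: [0.724, 0.689, 0.0, 0.0]
ft_force: [0.1, 0.4, -0.5]
grip_width: 0.0001
grasp_force: 0.0
clock: 24.17
eef_pos: [0.4727, -0.0938, 0.0855]
tool_rot: [0.722, 0.692, -0.002, -0.003]
ft_force: [-0.1, 0.1, 0.2]
grip_width: 0.0003
grasp_force: 0.0
```

View pics/c5.png

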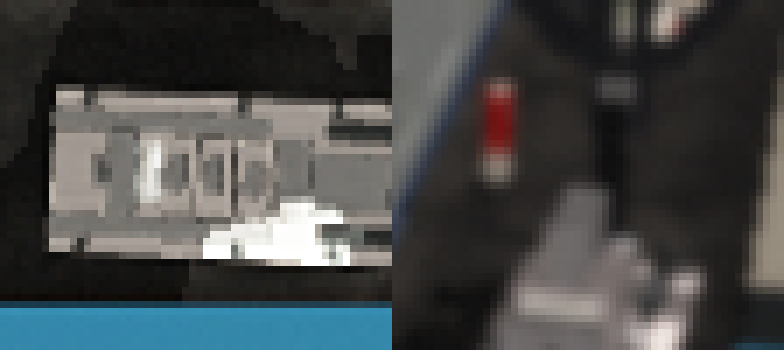

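Three spacers stand upright between cell and jaw (top crop x≈175, 215, 255), and the closed fingers stand behind the black post. Now push.

```bash
python3 -m inch '[1,3,0,0,0,0,0, 1,6,0,0,0,0,0, 1,9,0,0,0,0,0, 1,12,0,0,0,0,0, 1,12,0,0,0,0,0]'; python3 -m inch '[0,2,0,0,0,0,0, 0,4,0,0,0,0,0, 0,6,0,0,0,0,0, 0,6,0,0,0,0,0]'; python3 -m inch '[0,1,0,0,0,0,0, 0,2,0,0,0,0,0, 0,3,0,0,0,0,0, 0,3,0,0,0,0,0]'
```

```text
clock: 24.68
eef_pos: [0.4769, -0.0831, 0.0894]
tool_rot: [0.723, 0.691, 0.0, 0.0]
ft_force: [0.3, -0.2, -0.1]
grip_width: -0.0002
grasp_force: 0.0
clock: 25.02
eef_pos: [0.4765, -0.0775, 0.0888]
tool_rot: [0.723, 0.691, -0.0, 0.0]
ft_force: [0.7, 0.9, -0.0]
grip_width: -0.0001
grasp_force: 0.0
clock: 25.35
eef_pos: [0.4766, -0.075, 0.0888]
tool_rot: [0.723, 0.691, -0.0, 0.0]
ft_force: [0.1, -3.1, 0.5]
grip_width: 0.0002
grasp_force: 1.5
```

```bash
python3 -m inch '[0,1,0,0,0,0,0, 0,2,0,0,0,0,0, 0,3,0,0,0,0,0, 0,3,0,0,0,0,0]'; python3 -m inch '[0,1,0,0,0,0,0, 0,2,0,0,0,0,0, 0,2,0,0,0,0,0]'; python3 -m inch '[0,1,0,0,0,0,0, 0,1,0,0,0,0,0]'; python3 -m inch '[0,1,0,0,0,0,0, 0,1,0,0,0,0,0]'
```

```text
clock: 25.68
eef_pos: [0.4767, -0.0724, 0.0888]
tool_rot: [0.723, 0.691, -0.001, 0.001]
ft_force: [0.4, -5.2, -0.0]
grip_width: -0.0002
grasp_force: 2.8
clock: 25.93
eef_pos: [0.4767, -0.0723, 0.0889]
tool_rot: [0.723, 0.69, -0.002, 0.002]
ft_force: [0.3, -11.7, -0.8]
grip_width: 0.0001
grasp_force: 5.8
clock: 26.1
eef_pos: [0.4767, -0.0723, 0.0889]
tool_rot: [0.724, 0.69, -0.003, 0.003]
ft_force: [0.0, -14.3, 0.5]
grip_width: -0.0001
grasp_force: 7.3
clock: 26.27
eef_pos: [0.4767, -0.0722, 0.089]
tool_rot: [0.724, 0.69, -0.004, 0.004]
ft_force: [0.5, -17.5, -0.1]
grip_width: 0.0002
grasp_force: 8.7
```

```bash
python3 -m inch '[0,0,0,0,0,0,0, 0,0,0,0,0,0,0, 0,0,0,0,0,0,0, 0,0,0,0,0,0,0, 0,0,0,0,0,0,0, 0,0,0,0,0,0,0]'
python3 - <<'E'
from h import *
t=bot.camera("top");s=bot.camera("side")
cr=lambda im,u,v,w,h,k:cv2.resize(im[v:v+h,u:u+w],(w*k,h*k),interpolation=cv2.INTER_NEAREST)
cv2.imwrite("pics/c6.png",np.hstack([cr(t,214,208,40,36,10),cr(s,266,188,40,36,10)]))
E
```

```text
clock: 26.77
eef_pos: [0.4767, -0.0722, 0.089]
tool_rot: [0.724, 0.69, -0.003, 0.004]
ft_force: [-0.7, -18.4, -1.3]
grip_width: 0.0001
grasp_force: 8.6
```

View pics/c6.png

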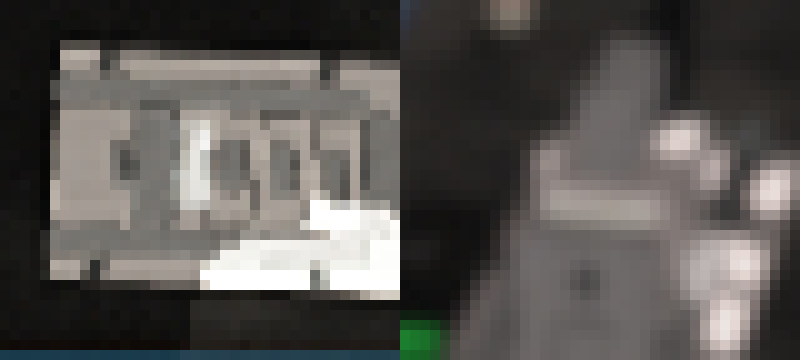

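The three tabs are evenly spaced about 5 px (18 mm) apart (crop x≈235, 285, 338) and upright. The stack is tight, with a steady push of about 18 N.

```bash
python3 -c "
from workcell import bot
print(bot.job_done())"
```

```text
the job is handed in; nothing more can be done
None
```

I stood all three spacers in the channel with none spare, closed the jaw on the stack, and handed the job in at about 27 s with the robot still pushing the jaw at a steady 18 N or so. No verdict came back.

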